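# Trip the hidden catch of the bit case

## Robot

A 6-joint arm with a two-finger parallel gripper is mounted at the origin on a cart in front of the work surface, level with it; the furniture and walls round the work are solid. World frame = base frame: x ahead of the robot, y to its left, z up, the work surface at z = 0. Lengths are in m, angles in rad, forces in N, time in s.
With the tool pointing down it reaches from about 0.25 to 0.725 m from the base axis. Payload 4 kg.
Tool frame: the origin (TCP) lies between the finger pads; the fingertips stand 11 mm ahead of it and the grasp point (between the pads) lies 8 mm behind it (bot.tip_extent is the distance from the TCP to the fingertips, in m); z points along the fingers, y is the line along which they close (so a half turn about z gives the same grasp; the last joint's range is limited). The gripper opens to 85 mm and grips with 20 to 120 N. Pads are 22 mm wide; open, the fingers measure 114 mm over their backs; the gripper's body (76 mm by 85 mm) begins 54 mm behind the grasp point. The pads swing forward as they close: fully open they stand 13 mm farther back than shut.
Start: joints at [-1.31, 0.241, 0.005, 1.335, 0, 1.571], TCP at [0.129, -0.483, 0.242] pointing down, gripper open.
Joint ranges: [-2.72, 2.72], [-1.05, 1.87], [-1.09, 1.28], [-1.99, 2.15], [-1.42, 1.44], [-3.14, 3.14]. Speed limits (rad/s): [2.79, 2.79, 3.14, 3.14, 3.14, 3.14].

## Interface

Orientations are given as a unit quaternion [x, y, z, w].
In Python, from workcell import bot gives the robot as it stands. The module is installed in compiled form; this text tells all that it offers.
- The arm moves only by the tool drive_tool, never from a script. Its argument "rows" is a list of rows, each an object of numbers: "dx", "dy", "dz": the shift along the tool's x, y, z in units of 50 mm (1.0 is 50 mm); "wx", "wy", "wz": the turn, a rotation vector about the tool's x, y, z in units of 5 degrees (1.0 is 5 degrees); "hand": the finger opening in mm, from 0 to 85.4. A call has 1 to 20 rows; each row is the pose to reach, as a shift and turn from the pose commanded when the call began, along the tool's axes at that moment; what a row does not reach only later rows make up. A row lasts 1/10 s, in which the tool goes at most 50 mm and 8.59 degrees, less where a joint would pass 70% of its speed; a pose out of reach is approached as far as the arm can. A call with a gripper value outside its range is refused whole. The fingers move at their own pace and stop on an object; the grip force is fixed at half the most. Time passes only in rows, so rows that repeat a pose let the fingers close. It gives the time, the measured TCP pose, the force, the opening and the grip force at its end, in the units of the state.
- bot.get_obs(): the state, without advancing time (a new reading comes with each control period).
- bot.camera(name): name is "side" or "top"; returns the picture (420x560x3 uint8, red, green, blue); there is no depth.
- bot.get_calibration(name): a dict with "vfov" (degrees; the focal length in pixels is half the picture's height over the tangent of half this angle, whatever the lens; pixels are square), "cx", "cy" (the principal point, pixels), "origin" and "rotation" of the camera in the world. Camera axes: x right, y up, looking along -z (the intrinsics and any distortion apply to the point x, -y, -z); pixel columns grow to the right and rows downward; lengths in m; the calibration is good to about 2 mm. A picture is of the moment at which its call begins. get_calibration takes no time and is no camera call.
- bot.job_done(): hands the job in; it is judged then, once.
Trained networks look in the newest picture that a camera, given by its name, has taken for a name from the list of things; names that differ only in an ending like _2 or _b are one class to them, and where a whole thing is asked for, a point or a joint stands for the part that bears it (a point fixed in the world has none). Each returns a list of dicts, best first, with "score" (0 to 1); they miss things now and then, are a little off and sometimes report something else, mostly with a low value. They report only what shows in the picture. A call takes as long as a camera call. They do not tell look-alikes from the thing itself.
- bot.look_for(camera, thing): "extent" ([centre column, centre row, width, height] in pixels, round what is visible of it).
- bot.outline_of(camera, thing): "region" (420x560 bool, what is visible of it) and "extent" ([centre column, centre row, width, height] in pixels, round what is visible of it).
The state is a dict: "clock": time; "joint_pos": joint angles; "joint_vel": joint speeds; "tau": joint torques, N m; "eef_pos": TCP position; "tool_rot": TCP orientation; "ft_force": force on the tool from outside, world axes, zero at the start; "ft_torque": the same for the moment, N m; "grip_width": finger opening in m; "grasp_force": force on a finger pad.
Only numpy, scipy, OpenCV 4.12 (cv2) and the standard library are available. Lean on these libraries where they do the work, as an engineer would, in place of code of your own. Each camera call takes 0.05 s, during which the arm holds its last target. There are 200 camera calls.

## Task

The tray of the grey driver-bit case is held shut by a spring catch hidden under the slot in its lid. Take the screwdriver that stands in the wooden block, feel gently along inside the slot with its tip for the notch over the catch, and press the catch down, without forcing anything, until the tray springs fully out. Then stand the screwdriver back in the middle hole of the block, leaving the tray out and the other things alone.

Things in the scene. Friction and masses are not known exactly. Their poses are not given: they have to be found in the camera images.
- case: grey sheet-steel case, 150 (x) x 130 (y) x 76 (z) mm, fixed to the bench. Origin at the centre of its underside, z up, the tray comes out toward its own -x.
- slot (a point): centre of the access slot, at the lid's upper face (76 mm above the bench); axes as the case's. The slot is 12 mm wide (x) and 50 mm long (y), the lid 4 mm thick. A notch somewhere under it gives access to the catch.
- strip_level (a point): point 20 mm straight below slot, level with the upper face of a level, hard plastic guide strip hidden under the whole slot. It has one notch, 11.6 mm long (y) and right across it. The notch's centre may stand anywhere up to 18 mm either way from here along the case's y: it cannot be measured, only felt. Over 30 N between screwdriver and case does damage.
- catch_level (a point): point 28 mm straight below slot: the height of the catch's foot (9.5 mm wide), a sprung rocker 8 mm below the strip's upper face, found only in the notch, wherever that is along y. It takes about 5 N to start moving and about 7 N where it lets the tray go, 4 to 6 mm further down; it meets a rigid stop about 10 mm down.
- tray (a joint): travel of the sprung tray, m: 0 latched shut, 0.055 fully out, along the case's -x. It springs out and stays out by itself once the catch has been tripped.
- tray_front (a point): centre of the tray's aluminium front, 120 mm wide and 40 mm high, 27 mm above the bench
- block: plain wooden tool block, 56 (x) x 110 (y) x 95 (z) mm, fixed to the bench, with three upright through holes of 11 mm, 34 mm apart along y, chamfered mouths. Origin at the centre of its underside.
- hole (a point): mouth of the middle hole, centre, at the block's upper face (95 mm above the bench)
- handle (a point): middle of the screwdriver's round handle, 25 mm thick, 100 mm long (50 mm either way). It stands handle up in the middle hole of the block, hung by its neck on the mouth. In all 190 mm, 90 g; below the handle a neck 14 mm thick, 13 mm long, then a shaft 6 mm thick, 78 mm long. Own y axis: from tip to handle end. This point is 140 mm from the tip.
- tip (a point): centre of the blunt flat end of the screwdriver's shaft (6 mm thick); axes as the handle's
- tape_measure: tape measure, 35 x 95 x 65 mm, loose bystander, origin under its centre
- oak_block: dark oak offcut, 45 x 160 x 32 mm, loose bystander, origin under its centre
- tin: low round open tin, 67 mm across, 34 mm high, loose bystander, origin under its centre
Things that resemble listed ones, but are neither listed nor needed, are in the scene too. Leave any pink or turquoise look-alike of the part that bears handle alone.

How it is judged:
By the outcome, as a careful person would: the job done as asked, in the order asked, and still so for the second after the job is handed in, with the robot touching nothing.
It also fails if it takes over 72 s, if anything falls off the work surface, if the arm or the gripper's body presses on something with over 40 N, if the wrist force passes 120 N, or if a joint passes its speed limit or range.

## Working session

There is one attempt and no reset: what is moved stays moved. The work goes in short steps, Python scripts to look and compute and a tool call to move; the robot and the scene stay as the last step left them, time stands still between calls to the robot, and variables do not carry over. Pictures are saved under pics/ and viewed, at most 10 in all, crops included, and the job is handed in when it is done.

Besides the shell and the picture viewer there is one more tool, called after ">>>" in YAML: its name, and indented under it one key for each argument. drive_tool: Moves the arm, as the interface text tells. Its arguments: {"type":"object","properties":{"rows":{"type":"array","items":{"type":"object","properties":{"dx":{"type":"number"},"dy":{"type":"number"},"dz":{"type":"number"},"wx":{"type":"number"},"wy":{"type":"number"},"wz":{"type":"number"},"hand":{"type":"number"}}}}},"required":["rows"]}

```bash
mkdir -p pics
cat > h.py <<'E'
import numpy as np, cv2
from workcell import bot
def snap(cam,fn=None):
    im=bot.camera(cam)
    if fn: cv2.imwrite('pics/'+fn,cv2.cvtColor(im,cv2.COLOR_RGB2BGR))
    return im
def proj(cam,P):
    c=bot.get_calibration(cam); f=210/np.tan(np.radians(c['vfov'])/2)
    q=(np.atleast_2d(P)-np.array(c['origin']))@np.array(c['rotation'])
    return np.c_[c['cx']+f*q[:,0]/-q[:,2], c['cy']-f*q[:,1]/-q[:,2]]
def unproj(cam,uv,z):
    c=bot.get_calibration(cam); f=210/np.tan(np.radians(c['vfov'])/2)
    uv=np.atleast_2d(uv)
    d=np.c_[(uv[:,0]-c['cx'])/f,-(uv[:,1]-c['cy'])/f,-np.ones(len(uv))]@np.array(c['rotation']).T
    o=np.array(c['origin']); return o+d*((z-o[2])/d[:,2])[:,None]
E
python3 - <<'E'
from h import *
for c in('top','side'):
    snap(c,c+'0.png'); print(c,bot.get_calibration(c))
    for t in('case','block','handle','tape_measure','oak_block','tin','tray_front'):
        print(t,[(round(d['score'],2),np.round(d['extent']).tolist()) for d in bot.look_for(c,t)[:4]])
print(bot.get_obs())
E
```

```text
top {'vfov': 52.14816691574261, 'cx': 279.7774629987279, 'cy': 212.10481853979795, 'origin': array([ 0.10815908, -0.00775012,  1.22819532]), 'rotation': array([ 0.13975541, -0.09945479, -0.58881303,  0.78985846])}
case []
block [(0.87, [284.0, 232.0, 37.0, 23.0]), (0.19, [317.0, 269.0, 34.0, 14.0])]
handle [(0.73, [153.0, 191.0, 14.0, 23.0]), (0.69, [282.0, 216.0, 9.0, 17.0]), (0.65, [130.0, 196.0, 17.0, 23.0]), (0.56, [231.0, 151.0, 14.0, 26.0])]
tape_measure [(0.66, [395.0, 252.0, 60.0, 72.0])]
oak_block [(0.64, [206.0, 227.0, 50.0, 40.0])]
tin [(0.91, [293.0, 199.0, 27.0, 25.0])]
tray_front [(0.51, [388.0, 279.0, 44.0, 13.0])]
side {'vfov': 46.03505011860571, 'cx': 279.1696711619702, 'cy': 213.37251564032528, 'origin': array([0.13670988, 1.14468725, 0.84605125]), 'rotation': array([-0.07421778,  0.46063812,  0.8700325 , -0.15920958])}
case [(0.75, [318.0, 177.0, 55.0, 46.0])]
block [(0.66, [294.0, 230.0, 24.0, 55.0]), (0.56, [317.0, 177.0, 60.0, 47.0])]
handle [(0.93, [254.0, 326.0, 14.0, 72.0]), (0.83, [297.0, 198.0, 14.0, 35.0]), (0.76, [250.0, 304.0, 10.0, 70.0]), (0.63, [201.0
[... 171 characters left out ...]
 []
{'clock': 0.8, 'joint_pos': array([-1.30999694e+00,  2.40551250e-01,  4.99201667e-03,  1.33518189e+00,
        9.26922235e-06,  1.57081611e+00]), 'joint_vel': array([ 0.00039447,  0.00114807, -0.00047163,  0.00060261,  0.00083453,
       -0.00050972]), 'tau': array([-8.08020650e-04, -3.72149813e+01,  2.52679807e+01,  9.76653682e-04,
       -2.37252159e-06,  1.46756101e-06]), 'eef_pos': array([ 0.12892982, -0.48309405,  0.24232779]), 'tool_rot': array([9.91511287e-01, 1.30020641e-01, 8.18488306e-06, 2.67668774e-05]), 'ft_force': array([-0.41076947,  0.16281386, -0.42107314]), 'ft_torque': array([ 0.00544863, -0.02190275, -0.00867132]), 'grasp_force': 0.0, 'grip_width': 0.0858749007766152}
```

```bash
sed -i "s/^import numpy as np, cv2/import numpy as np, cv2\nfrom scipy.spatial.transform import Rotation as R/; s/np.array(c\['rotation'\])/R.from_quat(c['rotation']).as_matrix()/" h.py
python3 - <<'E'
import cv2
for n,(x,y,w,h) in dict(top0=(100,130,340,200),side0=(170,130,220,230)).items():
    im=cv2.imread(f'pics/{n}.png')[y:y+h,x:x+w]; s=min(800/w,600/h)
    cv2.imwrite(f'pics/{n}c.png',cv2.resize(im,None,fx=s,fy=s,interpolation=cv2.INTER_CUBIC)); print(n,s)
E
```

```text
top0 2.3529411764705883
side0 2.608695652173913
```

View pics/top0c.png

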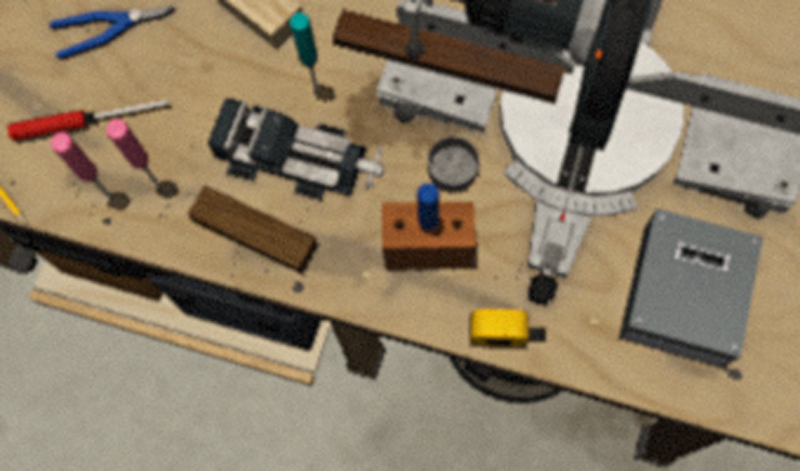

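View pics/side0c.png

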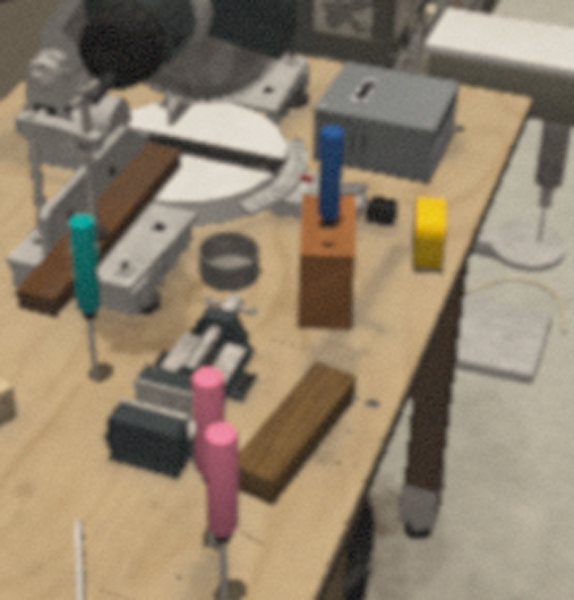

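Top: the blue screwdriver stands in the block (crop ~428,205), the case is at the right with its slot at crop ~(703,256). Side: same, with the slot at crop ~(365,90). Pink and turquoise ones are look-alikes.

Run:
```python
from h import *
np.set_printoptions(precision=4,suppress=True)
def c2p(pts,x,y,s): return (np.array(pts,float)+.5)/s-.5+[x,y]
T=lambda p:c2p(p,100,130,2.35294); S=lambda p:c2p(p,170,130,2.608696)
print('tcp',proj('top',[.129,-.483,.242]),proj('side',[.129,-.483,.242]))
print('slot top',unproj('top',T([(703,256)]),.076),'side',unproj('side',S([(365,91)]),.076))
print('lid corners top',unproj('top',T([(655,212),(762,238),(738,357),(629,335)]),.076))
print('lid corners side',unproj('side',S([(349,64),(457,80),(428,137),(316,108)]),.076))
print('block top',unproj('top',T([(383,205),(475,204),(475,246),(383,248)]),.095))
print('holes top',unproj('top',T([(399,225),(457,225),(428,225)]),.095))
print('holes side',unproj('side',S([(327,243)]),.095),'block side',unproj('side',S([(302,250),(353,251),(350,200)]),.095))
print('handle end top',unproj('top',T([(428,192)]),.208),'side',unproj('side',S([(332,130)]),.208))
# slot refine: dark pixels
for cam,(u,v,w,h) in dict(top=(380,228,40,22),side=(300,155,20,22)).items():
    im=cv2.imread(f'pics/{cam}0.png',0)[v:v+h,u:u+w]; print(cam,u,v);print(im)
```

```text
tcp [[506.8619 426.0849]] [[451.2761 104.2427]]
slot top [[ 0.5211 -0.2203  0.076 ]] side [[ 0.5179 -0.2147  0.076 ]]
lid corners top [[ 0.5589 -0.1542  0.076 ]
 [ 0.563  -0.283   0.076 ]
 [ 0.4143 -0.2822  0.076 ]
 [ 0.4037 -0.1573  0.076 ]]
lid corners side [[ 0.5584 -0.2757  0.076 ]
 [ 0.4187 -0.2858  0.076 ]
 [ 0.4162 -0.1358  0.076 ]
 [ 0.5603 -0.1516  0.076 ]]
block top [[0.4683 0.1594 0.095 ]
 [0.5006 0.055  0.095 ]
 [0.4505 0.0409 0.095 ]
 [0.4175 0.1434 0.095 ]]
holes top [[0.4498 0.1338 0.095 ]
 [0.4693 0.0682 0.095 ]
 [0.4596 0.101  0.095 ]]
holes side [[0.4498 0.1358 0.095 ]] block side [[0.4691 0.1563 0.095 ]
 [0.4212 0.1392 0.095 ]
 [0.4522 0.0527 0.095 ]]
handle end top [[0.4602 0.1008 0.208 ]] side [[0.459  0.1058 0.208 ]]
top 380 228
[[109 116 115 114 120 116 113 115 115 118 107 110 109 109 111 110 110 112
  108 110 110 110 108 109 112 112 107 113 111 108 112 112 111 111 120 126
  133 135 134 136]
 [114 117 113 114 111 106 107 107 110 110 108 111 114 109 116 108 113 108
  113 113 111 116 112 112 113 110 113 110 106 108 114 107 107 108 112 111
  118 114 123 120]
 [115
[... 4519 characters left out ...]
 135 134
  134 135]
 [133 135 132 135 135 141 141 135 130 138 143 137 133 134 133 133 135 137
  136 138]
 [132 133 134 134 133 132 132 131 133 131 134 136 134 136 134 135 133 136
  134 135]
 [131 131 131 133 134 133 137 135 133 134 132 135 135 135 134 132 136 136
  137 134]
 [124 127 129 133 134 134 134 134 132 132 136 136 136 132 137 137 134 136
  136 135]
 [101 106 117 120 120 120 125 125 130 130 135 134 135 129 137 137 136 136
  135 137]
 [ 81  87  92  91  96 100 107 114 115 119 122 125 126 130 130 136 136 135
  135 132]
 [ 69  72  71  72  79  83  86  87  91  97 101 108 113 115 119 123 122 129
  132 131]
 [ 70  70  69  61  70  76  79  69  77  80  87  89  86  87  97 102 109 107
  115 120]]
```

```bash
cat >> h.py <<'E'
def rel(p,yaw_deg):
    """units for drive_tool to reach TCP p pointing down with tool x at yaw"""
    o=bot.get_obs(); Q=R.from_quat(o['tool_rot']); h=np.radians(yaw_deg)/2
    d=Q.inv().apply(np.array(p)-o['eef_pos'])/.05
    w=np.degrees((Q.inv()*R.from_quat([np.cos(h),np.sin(h),0,0])).as_rotvec())/5
    print('d',np.round(d,3),'w',np.round(w,3),'t',round(o['clock'],2))
E
python3 - <<'E'
from h import *
np.set_printoptions(precision=4,suppress=True)
im=cv2.imread('pics/top0.png',0)[225:250,378:416].astype(float)
m=(abs(im-113)>14); m[:6,30:]=0
n,l,st,_=cv2.connectedComponentsWithStats(m.astype(np.uint8)); k=1+st[1:,4].argmax()
p=np.argwhere(l==k)[:,::-1]+[378,225]; w=unproj('top',p,.076)[:,:2]*1000
r=cv2.minAreaRect(w.astype(np.float32)); print('top',r)
im=cv2.imread('pics/side0.png',0)[155:172,300:319].astype(float)
m=(abs(im-133)>9); m[:3]=0; n,l,st,_=cv2.connectedComponentsWithStats(m.astype(np.uint8)); k=1+st[1:,4].argmax()
p=np.argwhere(l==k)[:,::-1]+[300,155]; w=unproj('side',p,.076)[:,:2]*1000
print('side',cv2.minAreaRect(w.astype(np.float32)))
rel([.46,.102,.235],1.5)
E
```

```text
top ((520.7545166015625, -219.20950317382812), (64.9344482421875, 22.419607162475586), 89.47752380371094)
side ((521.784423828125, -220.72589111328125), (22.965646743774414, 68.62498474121094), 3.787496328353882)
d [ 9.415 -9.599  0.146] w [ 0.001 -0.     2.688] t 0.8
```

>>> drive_tool:
  rows:
    - {"dx":9.4,"dy":-9.6,"dz":0,"wz":2.7,"hand":85}
    - {"dx":9.4,"dy":-9.6,"dz":0,"wz":2.7,"hand":85}
    - {"dx":9.4,"dy":-9.6,"dz":0,"wz":2.7,"hand":85}
    - {"dx":9.4,"dy":-9.6,"dz":0,"wz":2.7,"hand":85}
    - {"dx":9.4,"dy":-9.6,"dz":0,"wz":2.7,"hand":85}
    - {"dx":9.4,"dy":-9.6,"dz":0,"wz":2.7,"hand":85}
    - {"dx":9.4,"dy":-9.6,"dz":0,"wz":2.7,"hand":85}
    - {"dx":9.4,"dy":-9.6,"dz":0,"wz":2.7,"hand":85}
    - {"dx":9.4,"dy":-9.6,"dz":0,"wz":2.7,"hand":85}
    - {"dx":9.4,"dy":-9.6,"dz":0,"wz":2.7,"hand":85}
    - {"dx":9.4,"dy":-9.6,"dz":0,"wz":2.7,"hand":85}
    - {"dx":9.4,"dy":-9.6,"dz":0,"wz":2.7,"hand":85}
    - {"dx":9.4,"dy":-9.6,"dz":0,"wz":2.7,"hand":85}
    - {"dx":9.4,"dy":-9.6,"dz":0,"wz":2.7,"hand":85}
    - {"dx":9.4,"dy":-9.6,"dz":0,"wz":2.7,"hand":85}
    - {"dx":9.4,"dy":-9.6,"dz":0,"wz":2.7,"hand":85}
    - {"dx":9.4,"dy":-9.6,"dz":0,"wz":2.7,"hand":85}

```text
invalid input at $.rows[0]: expected keys dx, dy, dz, wx, wy, wz, hand
```

Run:
```python
from h import *
rel([.46,.102,.158],1.5); print(bot.get_obs()['joint_pos'])
a=snap('top','t1.png')[190:270,240:330]; b=snap('side','s1.png')[140:280,240:360]
f=lambda i:cv2.resize(cv2.cvtColor(i,cv2.COLOR_RGB2BGR),None,fx=4,fy=4,interpolation=cv2.INTER_CUBIC)
a=f(a);b=f(b); c=np.zeros((560,840,3),np.uint8); c[:320,:360]=a; c[:,360:]=b
cv2.imwrite('pics/m1.png',cv2.resize(c,(800,533)))
```

```text
d [ 9.415 -9.599  1.686] w [ 1.000e-03 -0.000e+00  2.688e+00] t 0.8
[-1.30999694e+00  2.40551250e-01  4.99201667e-03  1.33518189e+00
  9.26922235e-06  1.57081611e+00]
```

View pics/m1.png

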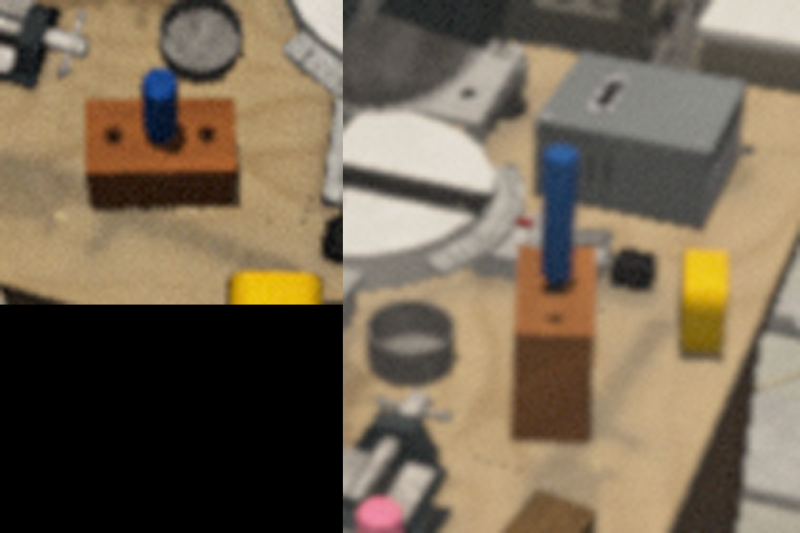

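The call was refused (all keys are needed), so the picture only shows the untouched scene: screwdriver upright in the block. Sending the full rows.

>>> drive_tool:
  rows:
    - {"dx":9.4,"dy":-9.6,"dz":0,"wx":0,"wy":0,"wz":2.7,"hand":85}
    - {"dx":9.4,"dy":-9.6,"dz":0,"wx":0,"wy":0,"wz":2.7,"hand":85}
    - {"dx":9.4,"dy":-9.6,"dz":0,"wx":0,"wy":0,"wz":2.7,"hand":85}
    - {"dx":9.4,"dy":-9.6,"dz":0,"wx":0,"wy":0,"wz":2.7,"hand":85}
    - {"dx":9.4,"dy":-9.6,"dz":0,"wx":0,"wy":0,"wz":2.7,"hand":85}
    - {"dx":9.4,"dy":-9.6,"dz":0,"wx":0,"wy":0,"wz":2.7,"hand":85}
    - {"dx":9.4,"dy":-9.6,"dz":0,"wx":0,"wy":0,"wz":2.7,"hand":85}
    - {"dx":9.4,"dy":-9.6,"dz":0,"wx":0,"wy":0,"wz":2.7,"hand":85}
    - {"dx":9.4,"dy":-9.6,"dz":0,"wx":0,"wy":0,"wz":2.7,"hand":85}
    - {"dx":9.4,"dy":-9.6,"dz":0,"wx":0,"wy":0,"wz":2.7,"hand":85}
    - {"dx":9.4,"dy":-9.6,"dz":0,"wx":0,"wy":0,"wz":2.7,"hand":85}
    - {"dx":9.4,"dy":-9.6,"dz":0,"wx":0,"wy":0,"wz":2.7,"hand":85}
    - {"dx":9.4,"dy":-9.6,"dz":0,"wx":0,"wy":0,"wz":2.7,"hand":85}
    - {"dx":9.4,"dy":-9.6,"dz":0,"wx":0,"wy":0,"wz":2.7,"hand":85}
    - {"dx":9.4,"dy":-9.6,"dz":0,"wx":0,"wy":0,"wz":2.7,"hand":85}
    - {"dx":9.4,"dy":-9.6,"dz":0,"wx":0,"wy":0,"wz":2.7,"hand":85}
    - {"dx":9.4,"dy":-9.6,"dz":0,"wx":0,"wy":0,"wz":2.7,"hand":85}
    - {"dx":9.4,"dy":-9.6,"dz":0,"wx":0,"wy":0,"wz":2.7,"hand":85}

```text
clock: 2.7
eef_pos: [0.463, 0.0523, 0.2425]
tool_rot: [0.999, 0.044, -0.002, -0.02]
ft_force: [0.4, -0.1, 0.6]
grip_width: 0.0851
grasp_force: 0.0
```

Run:
```python
from h import *
rel([.46,.102,.158],1.5); print(bot.get_obs()['joint_pos'],bot.get_obs()['eef_pos'])
a=snap('top','t2.png')[190:270,240:330]; b=snap('side','s2.png')[140:280,240:360]
f=lambda i:cv2.resize(cv2.cvtColor(i,cv2.COLOR_RGB2BGR),None,fx=4,fy=4,interpolation=cv2.INTER_CUBIC)
a=f(a);b=f(b); c=np.zeros((560,840,3),np.uint8); c[:320,:360]=a; c[:,360:]=b
cv2.imwrite('pics/m2.png',cv2.resize(c,(800,533)))
```

```text
d [ 0.031 -0.929  1.727] w [-0.449  0.029  0.717] t 2.7
[ 0.08778346  0.17400788 -0.07941665  1.3187542   0.03921144  3.14059355] [0.46296677 0.05225627 0.24248823]
```

View pics/m2.png

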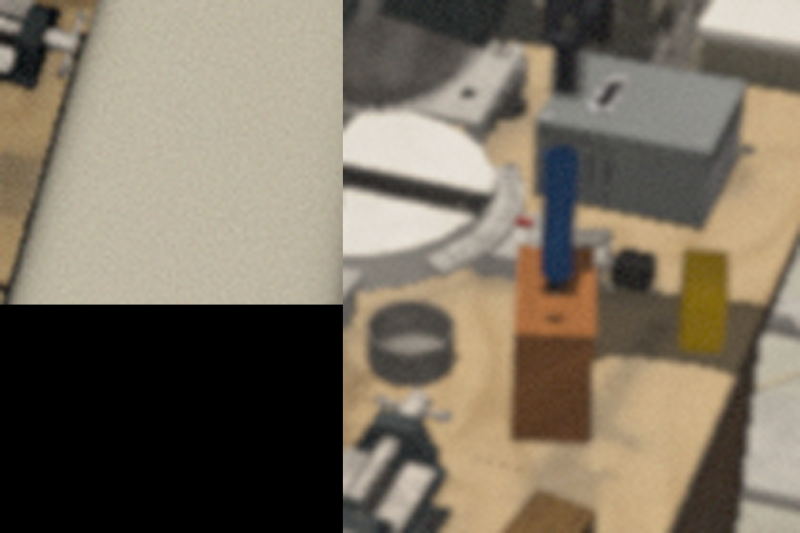

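The top view is blocked by the arm; in the side view the screwdriver stands untouched at (560,215). Joint 6 reached its limit, so I'll grasp at a yaw of 25° instead.

Run:
```python
from h import *
rel([.46,.102,.235],25)
```

```text
d [ 0.026 -0.99   0.19 ] w [-0.447 -0.067 -3.983] t 2.8
```

>>> drive_tool:
  rows:
    - {"dx":0,"dy":0,"dz":0,"wx":-0.2,"wy":0,"wz":-1.7,"hand":85}
    - {"dx":0,"dy":-0.3,"dz":0,"wx":-0.45,"wy":-0.07,"wz":-3.4,"hand":85}
    - {"dx":0.03,"dy":-0.7,"dz":0.1,"wx":-0.45,"wy":-0.07,"wz":-4,"hand":85}
    - {"dx":0.03,"dy":-1,"dz":0.1,"wx":-0.45,"wy":-0.07,"wz":-4,"hand":85}
    - {"dx":0.03,"dy":-1,"dz":0.1,"wx":-0.45,"wy":-0.07,"wz":-4,"hand":85}

```text
clock: 3.3
eef_pos: [0.4603, 0.1037, 0.2394]
tool_rot: [0.976, 0.218, -0.0, -0.0]
ft_force: [0.6, -0.6, 0.3]
grip_width: 0.0851
grasp_force: 0.0
```

Run:
```python
from h import *
rel([.46,.102,.158],25); print(bot.get_obs()['joint_pos'],bot.get_obs()['eef_pos'])
```

```text
d [-0.02   0.029  1.629] w [-0.002  0.001  0.046] t 3.3
[ 2.21584924e-01  1.86362094e-01 -7.16231974e-02  1.31296320e+00
  1.61613756e-04  2.92280611e+00] [0.46028285 0.10374291 0.23943459]
```

>>> drive_tool:
  rows:
    - {"dx":-0.02,"dy":0,"dz":0.6,"wx":0,"wy":0,"wz":0,"hand":85}
    - {"dx":-0.02,"dy":0,"dz":1.2,"wx":0,"wy":0,"wz":0,"hand":60}
    - {"dx":-0.02,"dy":0,"dz":1.62,"wx":0,"wy":0,"wz":0,"hand":45}
    - {"dx":-0.02,"dy":0,"dz":1.62,"wx":0,"wy":0,"wz":0,"hand":32}
    - {"dx":-0.02,"dy":0,"dz":1.62,"wx":0,"wy":0,"wz":0,"hand":15}
    - {"dx":-0.02,"dy":0,"dz":1.62,"wx":0,"wy":0,"wz":0,"hand":15}
    - {"dx":-0.02,"dy":0,"dz":1.62,"wx":0,"wy":0,"wz":0,"hand":15}
    - {"dx":-0.02,"dy":0,"dz":1.62,"wx":0,"wy":0,"wz":0,"hand":15}
    - {"dx":-0.02,"dy":0,"dz":1.62,"wx":0,"wy":0,"wz":0,"hand":15}

```text
clock: 4.2
eef_pos: [0.4604, 0.1024, 0.1592]
tool_rot: [0.976, 0.218, 0.001, 0.0]
ft_force: [-0.8, 1.0, 2.3]
grip_width: 0.0238
grasp_force: 58.7
```

>>> drive_tool:
  rows:
    - {"dx":0,"dy":0,"dz":-0.4,"wx":0,"wy":0,"wz":0,"hand":15}
    - {"dx":0,"dy":0,"dz":-1,"wx":0,"wy":0,"wz":0,"hand":15}
    - {"dx":0,"dy":0,"dz":-1.7,"wx":0,"wy":0,"wz":0,"hand":15}
    - {"dx":0,"dy":0,"dz":-2.2,"wx":0,"wy":0,"wz":0,"hand":15}
    - {"dx":-0.3,"dy":0.4,"dz":-2.2,"wx":0,"wy":0,"wz":0.4,"hand":15}
    - {"dx":-0.8,"dy":1.1,"dz":-2.2,"wx":0,"wy":0,"wz":1,"hand":15}
    - {"dx":-1.35,"dy":1.9,"dz":-2.2,"wx":0,"wy":0,"wz":1.6,"hand":15}
    - {"dx":-1.9,"dy":2.65,"dz":-2.2,"wx":0,"wy":0,"wz":2.2,"hand":15}
    - {"dx":-2,"dy":3.5,"dz":-2.2,"wx":0,"wy":0,"wz":2.9,"hand":15}
    - {"dx":-2,"dy":4.3,"dz":-2.2,"wx":0,"wy":0,"wz":3.5,"hand":15}
    - {"dx":-1.9,"dy":5.1,"dz":-2.2,"wx":0,"wy":0,"wz":4.1,"hand":15}
    - {"dx":-1.8,"dy":5.8,"dz":-2.1,"wx":0,"wy":0,"wz":4.5,"hand":15}
    - {"dx":-1.63,"dy":6.36,"dz":-2,"wx":0,"wy":0,"wz":4.7,"hand":15}
    - {"dx":-1.63,"dy":6.36,"dz":-1.9,"wx":0,"wy":0,"wz":4.7,"hand":15}
    - {"dx":-1.63,"dy":6.36,"dz":-1.9,"wx":0,"wy":0,"wz":4.7,"hand":15}
    - {"dx":-1.63,"dy":6.36,"dz":-1.9,"wx":0,"wy":0,"wz":4.7,"hand":15}

```text
clock: 5.8
eef_pos: [0.5204, -0.2194, 0.2532]
tool_rot: [1.0, 0.015, -0.001, -0.0]
ft_force: [-0.0, -0.2, -0.5]
grip_width: 0.0235
grasp_force: 59.1
```

Run:
```python
from h import *
o=bot.get_obs(); print(o['joint_pos'],o['eef_pos'],o['ft_force'],o['ft_torque'])
rel([.521,-.22,.255],1.5)
p=o['eef_pos']; P=[[.521,-.22,.076],p+[0,0,-.142],p+[0,0,-.06]]
for c in('top','side'): print(c,proj(c,P).round(1).tolist())
a=snap('top','t3.png')[190:290,350:450]; b=snap('side','s3.png')[90:190,260:360]
f=lambda i:cv2.resize(cv2.cvtColor(i,cv2.COLOR_RGB2BGR),None,fx=4,fy=4,interpolation=cv2.INTER_CUBIC)
cv2.imwrite('pics/m3.png',np.hstack([f(a),f(b)]))
```

```text
[-3.98889153e-01  3.68244262e-01  2.09936963e-01  1.41404340e+00
 -1.83727315e-04  2.71354650e+00] [ 0.52037538 -0.21938843  0.25322702] [-0.03636815 -0.24359374 -0.54711794] [-0.01383517  0.00634243 -0.01247797]
d [ 0.012  0.013 -0.035] w [-0.005  0.017  0.034] t 5.8
top [[398.4, 238.5], [401.4, 235.0], [409.8, 225.7]]
side [[309.2, 163.7], [309.9, 154.1], [311.3, 130.5]]
```

View pics/m3.png

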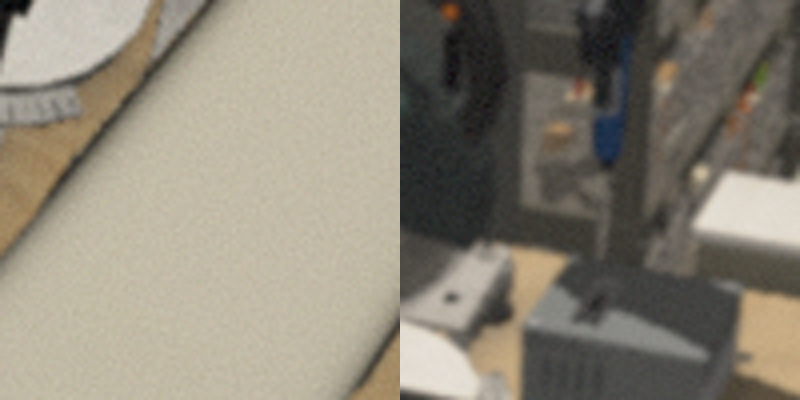

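Side view: handle ends at crop (605,160), shaft runs faintly down at column ~602, i.e. over the slot (crop ~600,300), as predicted. Top view is blocked by the arm. Descending carefully.

>>> drive_tool:
  rows:
    - {"dx":0.012,"dy":0.013,"dz":0.2,"wx":0,"wy":0,"wz":0,"hand":15}
    - {"dx":0.012,"dy":0.013,"dz":0.4,"wx":0,"wy":0,"wz":0,"hand":15}
    - {"dx":0.012,"dy":0.013,"dz":0.6,"wx":0,"wy":0,"wz":0,"hand":15}
    - {"dx":0.012,"dy":0.013,"dz":0.68,"wx":0,"wy":0,"wz":0,"hand":15}
    - {"dx":0.012,"dy":0.013,"dz":0.72,"wx":0,"wy":0,"wz":0,"hand":15}
    - {"dx":0.012,"dy":0.013,"dz":0.72,"wx":0,"wy":0,"wz":0,"hand":15}

```text
clock: 6.5
eef_pos: [0.5214, -0.2207, 0.2169]
tool_rot: [1.0, 0.014, -0.001, -0.0]
ft_force: [0.7, 0.1, -1.9]
grip_width: 0.0239
grasp_force: 59.1
```

>>> drive_tool:
  rows:
    - {"dx":0,"dy":0,"dz":0.02,"wx":0,"wy":0,"wz":0,"hand":15}
    - {"dx":0,"dy":0,"dz":0.04,"wx":0,"wy":0,"wz":0,"hand":15}
    - {"dx":0,"dy":0,"dz":0.04,"wx":0,"wy":0,"wz":0,"hand":15}

```text
clock: 6.8
eef_pos: [0.5217, -0.2209, 0.2155]
tool_rot: [1.0, 0.014, -0.0, 0.0]
ft_force: [-0.4, -0.3, -0.8]
grip_width: 0.0235
grasp_force: 59.1
```

>>> drive_tool:
  rows:
    - {"dx":0,"dy":0,"dz":0.02,"wx":0,"wy":0,"wz":0,"hand":15}
    - {"dx":0,"dy":0,"dz":0.03,"wx":0,"wy":0,"wz":0,"hand":15}
    - {"dx":0,"dy":0,"dz":0.03,"wx":0,"wy":0,"wz":0,"hand":15}

```text
clock: 7.1
eef_pos: [0.5216, -0.2208, 0.2138]
tool_rot: [1.0, 0.014, -0.0, 0.0]
ft_force: [0.4, -0.2, -1.1]
grip_width: 0.0239
grasp_force: 59.1
```

>>> drive_tool:
  rows:
    - {"dx":0,"dy":0,"dz":0.04,"wx":0,"wy":0,"wz":0,"hand":15}
    - {"dx":0,"dy":0,"dz":0.1,"wx":0,"wy":0,"wz":0,"hand":15}
    - {"dx":0,"dy":0,"dz":0.16,"wx":0,"wy":0,"wz":0,"hand":15}
    - {"dx":0,"dy":0,"dz":0.22,"wx":0,"wy":0,"wz":0,"hand":15}
    - {"dx":0,"dy":0,"dz":0.26,"wx":0,"wy":0,"wz":0,"hand":15}
    - {"dx":0,"dy":0,"dz":0.26,"wx":0,"wy":0,"wz":0,"hand":15}

```text
clock: 7.7
eef_pos: [0.5214, -0.2207, 0.2003]
tool_rot: [1.0, 0.014, -0.001, -0.0]
ft_force: [0.3, -0.6, -1.2]
grip_width: 0.0237
grasp_force: 59.1
```

>>> drive_tool:
  rows:
    - {"dx":0,"dy":0,"dz":0.02,"wx":0,"wy":0,"wz":0,"hand":15}
    - {"dx":0,"dy":0,"dz":0.03,"wx":0,"wy":0,"wz":0,"hand":15}
    - {"dx":0,"dy":0,"dz":0.03,"wx":0,"wy":0,"wz":0,"hand":15}

```text
clock: 8.0
eef_pos: [0.5216, -0.2208, 0.1994]
tool_rot: [1.0, 0.014, -0.0, 0.0]
ft_force: [-0.9, -0.2, -1.4]
grip_width: 0.0236
grasp_force: 59.1
```

>>> drive_tool:
  rows:
    - {"dx":0,"dy":0,"dz":0.015,"wx":0,"wy":0,"wz":0,"hand":15}
    - {"dx":0,"dy":0,"dz":0.025,"wx":0,"wy":0,"wz":0,"hand":15}
    - {"dx":0,"dy":0,"dz":0.025,"wx":0,"wy":0,"wz":0,"hand":15}

```text
clock: 8.3
eef_pos: [0.5215, -0.2208, 0.198]
tool_rot: [1.0, 0.014, -0.0, 0.0]
ft_force: [-0.4, 0.1, -0.6]
grip_width: 0.0237
grasp_force: 59.1
```

>>> drive_tool:
  rows:
    - {"dx":0,"dy":0,"dz":0.015,"wx":0,"wy":0,"wz":0,"hand":15}
    - {"dx":0,"dy":0,"dz":0.02,"wx":0,"wy":0,"wz":0,"hand":15}
    - {"dx":0,"dy":0,"dz":0.02,"wx":0,"wy":0,"wz":0,"hand":15}

```text
clock: 8.6
eef_pos: [0.5216, -0.2208, 0.197]
tool_rot: [1.0, 0.014, -0.0, 0.0]
ft_force: [0.3, -0.2, -0.6]
grip_width: 0.0237
grasp_force: 59.1
```

>>> drive_tool:
  rows:
    - {"dx":0,"dy":0,"dz":0.01,"wx":0,"wy":0,"wz":0,"hand":15}
    - {"dx":0,"dy":0,"dz":0.02,"wx":0,"wy":0,"wz":0,"hand":15}
    - {"dx":0,"dy":0,"dz":0.02,"wx":0,"wy":0,"wz":0,"hand":15}

```text
clock: 8.9
eef_pos: [0.5215, -0.2208, 0.196]
tool_rot: [1.0, 0.014, -0.0, 0.0]
ft_force: [-0.4, -0.3, -1.0]
grip_width: 0.0237
grasp_force: 59.1
```

>>> drive_tool:
  rows:
    - {"dx":0,"dy":0,"dz":0.01,"wx":0,"wy":0,"wz":0,"hand":15}
    - {"dx":0,"dy":0,"dz":0.02,"wx":0,"wy":0,"wz":0,"hand":15}
    - {"dx":0,"dy":0,"dz":0.02,"wx":0,"wy":0,"wz":0,"hand":15}

```text
clock: 9.2
eef_pos: [0.5215, -0.2207, 0.195]
tool_rot: [1.0, 0.014, -0.0, 0.0]
ft_force: [0.2, -0.2, -1.0]
grip_width: 0.0238
grasp_force: 59.1
```

>>> drive_tool:
  rows:
    - {"dx":0,"dy":0,"dz":0.01,"wx":0,"wy":0,"wz":0,"hand":15}
    - {"dx":0,"dy":0,"dz":0.03,"wx":0,"wy":0,"wz":0,"hand":15}
    - {"dx":0,"dy":0,"dz":0.03,"wx":0,"wy":0,"wz":0,"hand":15}

```text
clock: 9.5
eef_pos: [0.5215, -0.2207, 0.1934]
tool_rot: [1.0, 0.014, -0.0, 0.0]
ft_force: [-0.2, -0.2, -1.2]
grip_width: 0.0236
grasp_force: 59.1
```

>>> drive_tool:
  rows:
    - {"dx":0,"dy":0,"dz":0.02,"wx":0,"wy":0,"wz":0,"hand":15}
    - {"dx":0,"dy":0,"dz":0.04,"wx":0,"wy":0,"wz":0,"hand":15}
    - {"dx":0,"dy":0,"dz":0.04,"wx":0,"wy":0,"wz":0,"hand":15}

```text
clock: 9.8
eef_pos: [0.5215, -0.2207, 0.1914]
tool_rot: [1.0, 0.014, -0.0, 0.0]
ft_force: [-0.3, 0.8, -0.8]
grip_width: 0.0241
grasp_force: 59.1
```

Run:
```python
from h import *
b=snap('side','s4.png')[110:185,270:360]
cv2.imwrite('pics/m4.png',cv2.resize(cv2.cvtColor(b,cv2.COLOR_RGB2BGR),None,fx=8,fy=8,interpolation=cv2.INTER_CUBIC))
p=bot.get_obs()['eef_pos']
print((proj('side',[p+[0,0,-.052],p+[0,0,-.065],p+[0,0,-.115]])-[270,110])*8)
```

```text
[[321.08702808 287.07331699]
 [319.35988284 316.53005019]
 [312.86443373 427.31095469]]
```

View pics/m4.png

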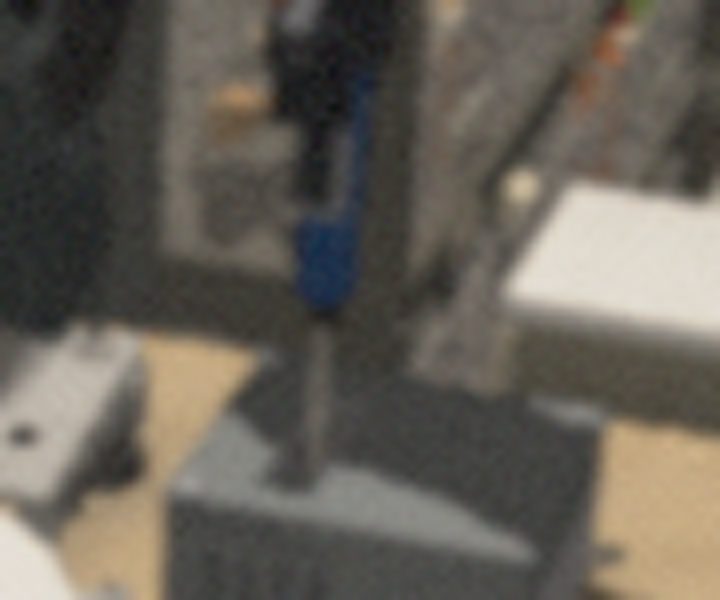

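The side view shows the shaft (crop column ~315) entering the slot at ~(310,475), nothing bent. Continuing down gently.

>>> drive_tool:
  rows:
    - {"dx":0,"dy":0,"dz":0.02,"wx":0,"wy":0,"wz":0,"hand":15}
    - {"dx":0,"dy":0,"dz":0.03,"wx":0,"wy":0,"wz":0,"hand":15}
    - {"dx":0,"dy":0,"dz":0.03,"wx":0,"wy":0,"wz":0,"hand":15}

```text
clock: 10.15
eef_pos: [0.5217, -0.2208, 0.1903]
tool_rot: [1.0, 0.014, -0.0, 0.0]
ft_force: [0.8, 0.3, -0.1]
grip_width: 0.0235
grasp_force: 59.1
```

>>> drive_tool:
  rows:
    - {"dx":0,"dy":0,"dz":0.01,"wx":0,"wy":0,"wz":0,"hand":15}
    - {"dx":0,"dy":0,"dz":0.02,"wx":0,"wy":0,"wz":0,"hand":15}
    - {"dx":0,"dy":0,"dz":0.02,"wx":0,"wy":0,"wz":0,"hand":15}

```text
clock: 10.45
eef_pos: [0.5219, -0.2208, 0.19]
tool_rot: [1.0, 0.014, 0.001, 0.0]
ft_force: [-0.9, 0.7, 5.1]
grip_width: 0.0236
grasp_force: 59.6
```

>>> drive_tool:
  rows:
    - {"dx":0,"dy":0,"dz":0.01,"wx":0,"wy":0,"wz":0,"hand":15}
    - {"dx":0,"dy":0,"dz":0.02,"wx":0,"wy":0,"wz":0,"hand":15}
    - {"dx":0,"dy":0,"dz":0.02,"wx":0,"wy":0,"wz":0,"hand":15}

```text
clock: 10.75
eef_pos: [0.522, -0.2208, 0.1891]
tool_rot: [1.0, 0.014, 0.001, 0.0]
ft_force: [-0.5, 0.3, 5.5]
grip_width: 0.0237
grasp_force: 59.7
```

It yields at ~5.5 N: this is the catch (the notch is near the centre). Pressing on.

>>> drive_tool:
  rows:
    - {"dx":0,"dy":0,"dz":0.02,"wx":0,"wy":0,"wz":0,"hand":15}
    - {"dx":0,"dy":0,"dz":0.04,"wx":0,"wy":0,"wz":0,"hand":15}
    - {"dx":0,"dy":0,"dz":0.04,"wx":0,"wy":0,"wz":0,"hand":15}

```text
clock: 11.05
eef_pos: [0.5221, -0.2209, 0.1872]
tool_rot: [1.0, 0.014, 0.001, 0.0]
ft_force: [-1.3, 0.7, 5.1]
grip_width: 0.0239
grasp_force: 59.8
```

>>> drive_tool:
  rows:
    - {"dx":0,"dy":0,"dz":0.02,"wx":0,"wy":0,"wz":0,"hand":15}
    - {"dx":0,"dy":0,"dz":0.03,"wx":0,"wy":0,"wz":0,"hand":15}
    - {"dx":0,"dy":0,"dz":0.03,"wx":0,"wy":0,"wz":0,"hand":15}

```text
clock: 11.35
eef_pos: [0.5221, -0.2209, 0.1858]
tool_rot: [1.0, 0.014, 0.001, 0.0]
ft_force: [-1.1, 1.0, 6.2]
grip_width: 0.0241
grasp_force: 59.8
```

>>> drive_tool:
  rows:
    - {"dx":0,"dy":0,"dz":0.015,"wx":0,"wy":0,"wz":0,"hand":15}
    - {"dx":0,"dy":0,"dz":0.03,"wx":0,"wy":0,"wz":0,"hand":15}
    - {"dx":0,"dy":0,"dz":0.03,"wx":0,"wy":0,"wz":0,"hand":15}

```text
clock: 11.65
eef_pos: [0.5221, -0.2209, 0.1841]
tool_rot: [1.0, 0.014, 0.001, 0.0]
ft_force: [-0.7, 0.4, 5.6]
grip_width: 0.0236
grasp_force: 59.8
```

Run:
```python
from h import *
b=snap('side','s5.png'); a=cv2.imread('pics/s4.png')[...,::-1]
d=abs(a.astype(int)-b).max(2)[150:200,290:370]; print((d>40).sum())
print(bot.look_for('side','tray_front')[:2])
```

```text
140
[{'extent': [349.3, 185.2, 22.4, 27.4], 'score': 0.96}]
```

The tray seems to be out. Raising the tool and checking.

>>> drive_tool:
  rows:
    - {"dx":0,"dy":0,"dz":-0.1,"wx":0,"wy":0,"wz":0,"hand":15}
    - {"dx":0,"dy":0,"dz":-0.3,"wx":0,"wy":0,"wz":0,"hand":15}
    - {"dx":0,"dy":0,"dz":-0.6,"wx":0,"wy":0,"wz":0,"hand":15}
    - {"dx":0,"dy":0,"dz":-1,"wx":0,"wy":0,"wz":0,"hand":15}
    - {"dx":0,"dy":0,"dz":-1.5,"wx":0,"wy":0,"wz":0,"hand":15}
    - {"dx":0,"dy":0,"dz":-1.7,"wx":0,"wy":0,"wz":0,"hand":15}
    - {"dx":0,"dy":0,"dz":-1.7,"wx":0,"wy":0,"wz":0,"hand":15}

```text
clock: 12.45
eef_pos: [0.5224, -0.2211, 0.2697]
tool_rot: [1.0, 0.014, 0.001, 0.001]
ft_force: [0.2, -0.8, -1.0]
grip_width: 0.0236
grasp_force: 59.3
```

Run:
```python
from h import *
rel([.4604,.1024,.271],25)
o=bot.get_obs(); p=o['eef_pos']
# tray front corners expected if fully out (case centre ~ .485,-.2192, yaw 1.5)
y=np.radians(1.5); X=np.array([np.cos(y),np.sin(y),0]); Y=np.array([-np.sin(y),np.cos(y),0])
c=np.array([.485,-.2192,0])-X*(.075+.055)
b=snap('side','s6.png')[105:215,270:390]
P=[c+Y*s*.06+[0,0,h] for s in(-1,1) for h in(.007,.047)]
print('expected tray corners',((proj('side',P)-[270,105])*5).round().tolist())
print('exp handle bottom/neck/tip',((proj('side',[p+[0,0,-.052],p+[0,0,-.065],p+[0,0,-.142]])-[270,105])*5).round().tolist())
cv2.imwrite('pics/m5.png',cv2.resize(cv2.cvtColor(b,cv2.COLOR_RGB2BGR),None,fx=5,fy=5,interpolation=cv2.INTER_CUBIC))
```

```text
d [-1.056 -6.504 -0.04 ] w [ 0.025 -0.024 -4.674] t 12.45
expected tray corners [[455.0, 387.0], [461.0, 335.0], [418.0, 480.0], [425.0, 425.0]]
exp handle bottom/neck/tip [[206.0, 89.0], [205.0, 109.0], [199.0, 221.0]]
```

View pics/m5.png

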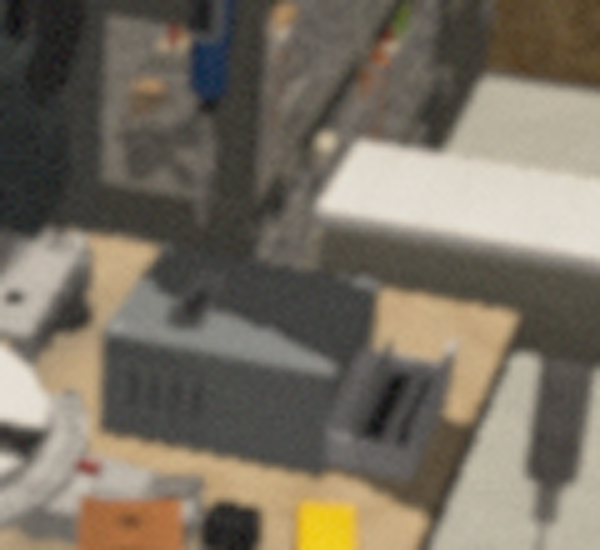

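Side view: tray fully out, front at crop (420–455, 345–480) as predicted for 55 mm. Going back to the block.

>>> drive_tool:
  rows:
    - {"dx":-0.4,"dy":-0.2,"dz":0,"wx":0.02,"wy":-0.02,"wz":-0.3,"hand":15}
    - {"dx":-1,"dy":-0.6,"dz":0,"wx":0.02,"wy":-0.02,"wz":-0.7,"hand":15}
    - {"dx":-1.5,"dy":-1.2,"dz":0,"wx":0.02,"wy":-0.02,"wz":-1.1,"hand":15}
    - {"dx":-1.9,"dy":-2,"dz":0,"wx":0.02,"wy":-0.02,"wz":-1.6,"hand":15}
    - {"dx":-2,"dy":-2.8,"dz":0,"wx":0.02,"wy":-0.02,"wz":-2.2,"hand":15}
    - {"dx":-2,"dy":-3.6,"dz":0,"wx":0.02,"wy":-0.02,"wz":-2.8,"hand":15}
    - {"dx":-1.8,"dy":-4.4,"dz":0,"wx":0.02,"wy":-0.02,"wz":-3.4,"hand":15}
    - {"dx":-1.55,"dy":-5.2,"dz":0,"wx":0.02,"wy":-0.02,"wz":-3.9,"hand":15}
    - {"dx":-1.3,"dy":-5.9,"dz":0,"wx":0.02,"wy":-0.02,"wz":-4.3,"hand":15}
    - {"dx":-1.1,"dy":-6.35,"dz":0,"wx":0.02,"wy":-0.02,"wz":-4.6,"hand":15}
    - {"dx":-1.056,"dy":-6.504,"dz":0,"wx":0.025,"wy":-0.024,"wz":-4.674,"hand":15}
    - {"dx":-1.056,"dy":-6.504,"dz":0,"wx":0.025,"wy":-0.024,"wz":-4.674,"hand":15}
    - {"dx":-1.056,"dy":-6.504,"dz":0,"wx":0.025,"wy":-0.024,"wz":-4.674,"hand":15}

```text
clock: 13.8
eef_pos: [0.4588, 0.102, 0.2672]
tool_rot: [0.976, 0.216, -0.002, -0.001]
ft_force: [-0.4, -0.2, -1.3]
grip_width: 0.0235
grasp_force: 59.3
```

Run:
```python
from h import *
rel([.4604,.1024,.2475],25); rel([.4604,.1024,.161],25); print(bot.get_obs()['eef_pos'])
```

```text
d [0.035 0.007 0.394] w [-0.028  0.05  -0.009] t 13.8
d [0.042 0.011 2.124] w [-0.028  0.05  -0.009] t 13.8
[0.45878646 0.10196714 0.26719451]
```

>>> drive_tool:
  rows:
    - {"dx":0.03,"dy":0.01,"dz":0.2,"wx":-0.03,"wy":0.05,"wz":0,"hand":15}
    - {"dx":0.035,"dy":0.01,"dz":0.4,"wx":-0.03,"wy":0.05,"wz":0,"hand":15}
    - {"dx":0.035,"dy":0.01,"dz":0.48,"wx":-0.03,"wy":0.05,"wz":0,"hand":15}
    - {"dx":0.035,"dy":0.01,"dz":0.48,"wx":-0.03,"wy":0.05,"wz":0,"hand":15}
    - {"dx":0.035,"dy":0.01,"dz":0.48,"wx":-0.03,"wy":0.05,"wz":0,"hand":15}

```text
clock: 14.3
eef_pos: [0.4613, 0.1027, 0.2441]
tool_rot: [0.976, 0.216, 0.001, -0.0]
ft_force: [-0.3, 0.3, -0.4]
grip_width: 0.0236
grasp_force: 59.3
```

Run:
```python
from h import *
rel([.4604,.1024,.2275],25); rel([.4604,.1024,.161],25); o=bot.get_obs();p=o['eef_pos'];print(p)
P=[p+[0,0,-.142],p+[0,0,-.065],p+[0,0,-.052],[.4604,.1024,.095]]
print('tip,neck,handle,hole',((proj('side',P)-[265,160])*7).round().tolist())
b=snap('side','s7.png')[160:245,265:345]
cv2.imwrite('pics/m6.png',cv2.resize(cv2.cvtColor(b,cv2.COLOR_RGB2BGR),None,fx=7,fy=7,interpolation=cv2.INTER_CUBIC))
```

```text
d [-0.019 -0.001  0.333] w [ 0.002 -0.025 -0.008] t 14.3
d [-0.022 -0.002  1.663] w [ 0.002 -0.025 -0.008] t 14.3
[0.46125986 0.10272855 0.24413922]
tip,neck,handle,hole [[210.0, 371.0], [218.0, 199.0], [219.0, 169.0], [212.0, 387.0]]
```

View pics/m6.png

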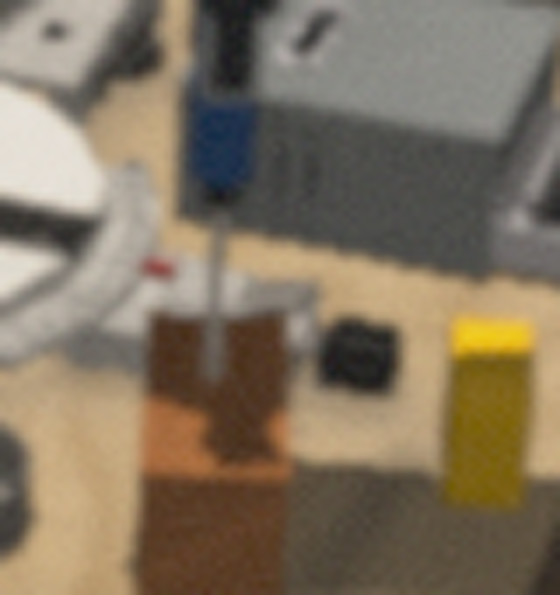

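Side view: shaft tip at crop (212,378), just above the block's mouth (predicted hole at (212,387)). Inserting.

>>> drive_tool:
  rows:
    - {"dx":-0.018,"dy":0,"dz":0.06,"wx":0,"wy":-0.02,"wz":0,"hand":15}
    - {"dx":-0.018,"dy":0,"dz":0.12,"wx":0,"wy":-0.02,"wz":0,"hand":15}
    - {"dx":-0.018,"dy":0,"dz":0.16,"wx":0,"wy":-0.02,"wz":0,"hand":15}
    - {"dx":-0.018,"dy":0,"dz":0.2,"wx":0,"wy":-0.02,"wz":0,"hand":15}
    - {"dx":-0.018,"dy":0,"dz":0.2,"wx":0,"wy":-0.02,"wz":0,"hand":15}

```text
clock: 14.85
eef_pos: [0.4603, 0.1027, 0.2336]
tool_rot: [0.976, 0.216, -0.0, 0.0]
ft_force: [0.0, 0.2, -0.9]
grip_width: 0.0236
grasp_force: 59.3
```

>>> drive_tool:
  rows:
    - {"dx":0,"dy":0,"dz":0.03,"wx":0,"wy":0,"wz":0,"hand":15}
    - {"dx":0,"dy":0,"dz":0.06,"wx":0,"wy":0,"wz":0,"hand":15}
    - {"dx":0,"dy":0,"dz":0.1,"wx":0,"wy":0,"wz":0,"hand":15}
    - {"dx":0,"dy":0,"dz":0.1,"wx":0,"wy":0,"wz":0,"hand":15}

```text
clock: 15.25
eef_pos: [0.4603, 0.1027, 0.2287]
tool_rot: [0.976, 0.216, -0.0, 0.0]
ft_force: [0.4, 0.2, -0.4]
grip_width: 0.0236
grasp_force: 59.3
```

>>> drive_tool:
  rows:
    - {"dx":0,"dy":0,"dz":0.2,"wx":0,"wy":0,"wz":0,"hand":15}
    - {"dx":0,"dy":0,"dz":0.4,"wx":0,"wy":0,"wz":0,"hand":15}
    - {"dx":0,"dy":0,"dz":0.6,"wx":0,"wy":0,"wz":0,"hand":15}
    - {"dx":0,"dy":0,"dz":0.8,"wx":0,"wy":0,"wz":0,"hand":15}
    - {"dx":0,"dy":0,"dz":1,"wx":0,"wy":0,"wz":0,"hand":15}
    - {"dx":0,"dy":0,"dz":1.2,"wx":0,"wy":0,"wz":0,"hand":15}
    - {"dx":0,"dy":0,"dz":1.2,"wx":0,"wy":0,"wz":0,"hand":15}

```text
clock: 15.95
eef_pos: [0.4594, 0.1025, 0.1672]
tool_rot: [0.976, 0.216, -0.001, 0.0]
ft_force: [-0.1, -1.3, -0.7]
grip_width: 0.0239
grasp_force: 59.3
```

>>> drive_tool:
  rows:
    - {"dx":0,"dy":0,"dz":0.06,"wx":0,"wy":0,"wz":0,"hand":15}
    - {"dx":0,"dy":0,"dz":0.12,"wx":0,"wy":0,"wz":0,"hand":15}
    - {"dx":0,"dy":0,"dz":0.14,"wx":0,"wy":0,"wz":0,"hand":15}
    - {"dx":0,"dy":0,"dz":0.14,"wx":0,"wy":0,"wz":0,"hand":15}

```text
clock: 16.35
eef_pos: [0.4606, 0.1028, 0.1621]
tool_rot: [0.976, 0.216, 0.0, 0.0]
ft_force: [0.0, 0.0, -0.1]
grip_width: 0.0236
grasp_force: 59.3
```

>>> drive_tool:
  rows:
    - {"dx":0,"dy":0,"dz":0.03,"wx":0,"wy":0,"wz":0,"hand":15}
    - {"dx":0,"dy":0,"dz":0.05,"wx":0,"wy":0,"wz":0,"hand":15}
    - {"dx":0,"dy":0,"dz":0.05,"wx":0,"wy":0,"wz":0,"hand":15}

```text
clock: 16.65
eef_pos: [0.4605, 0.1027, 0.1595]
tool_rot: [0.976, 0.216, 0.0, 0.0]
ft_force: [-0.8, 0.5, -1.8]
grip_width: 0.0236
grasp_force: 59.3
```

>>> drive_tool:
  rows:
    - {"dx":0,"dy":0,"dz":0.01,"wx":0,"wy":0,"wz":0,"hand":15}
    - {"dx":0,"dy":0,"dz":0.02,"wx":0,"wy":0,"wz":0,"hand":15}
    - {"dx":0,"dy":0,"dz":0.02,"wx":0,"wy":0,"wz":0,"hand":15}

```text
clock: 16.95
eef_pos: [0.4607, 0.1028, 0.1592]
tool_rot: [0.976, 0.216, 0.001, -0.0]
ft_force: [-0.5, -0.7, 4.5]
grip_width: 0.0237
grasp_force: 59.4
```

Seated (4.5 N at the original height). Releasing, then rising straight up.

>>> drive_tool:
  rows:
    - {"dx":0,"dy":0,"dz":0.01,"wx":0,"wy":0,"wz":0,"hand":27}
    - {"dx":0,"dy":0,"dz":0.01,"wx":0,"wy":0,"wz":0,"hand":35}
    - {"dx":0,"dy":0,"dz":0.01,"wx":0,"wy":0,"wz":0,"hand":70}
    - {"dx":0,"dy":0,"dz":0.01,"wx":0,"wy":0,"wz":0,"hand":70}
    - {"dx":0,"dy":0,"dz":0.01,"wx":0,"wy":0,"wz":0,"hand":70}
    - {"dx":0,"dy":0,"dz":-0.3,"wx":0,"wy":0,"wz":0,"hand":70}
    - {"dx":0,"dy":0,"dz":-0.8,"wx":0,"wy":0,"wz":0,"hand":70}
    - {"dx":0,"dy":0,"dz":-1.4,"wx":0,"wy":0,"wz":0,"hand":70}
    - {"dx":0,"dy":0,"dz":-2,"wx":0,"wy":0,"wz":0,"hand":70}
    - {"dx":0,"dy":0,"dz":-2.4,"wx":0,"wy":0,"wz":0,"hand":70}
    - {"dx":0,"dy":0,"dz":-2.4,"wx":0,"wy":0,"wz":0,"hand":70}

```text
clock: 18.05
eef_pos: [0.4623, 0.1031, 0.2817]
tool_rot: [0.976, 0.216, 0.004, 0.0]
ft_force: [-0.5, 0.2, -0.7]
grip_width: 0.0701
grasp_force: 0.0
```

Run:
```python
from h import *
b=snap('side','s8.png')[130:250,265:385]
cv2.imwrite('pics/m7.png',cv2.resize(cv2.cvtColor(b,cv2.COLOR_RGB2BGR),None,fx=5,fy=5,interpolation=cv2.INTER_CUBIC))
```

```text
(no output)
```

View pics/m7.png

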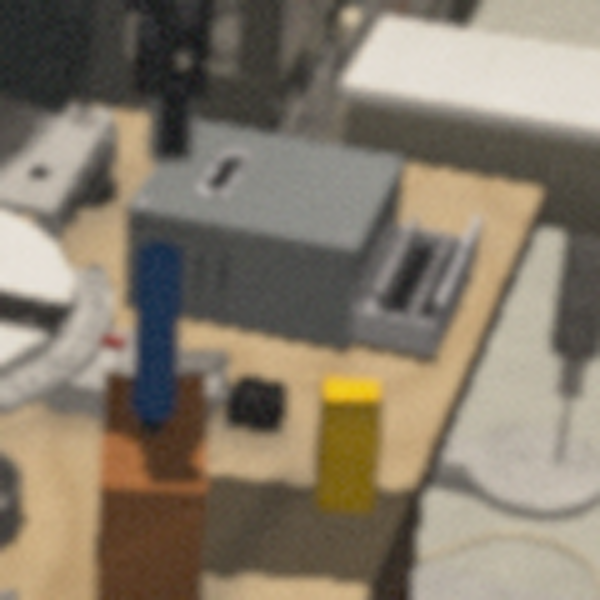

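The screwdriver stands upright in the block's middle hole (crop 160,330), the tray is fully out (crop ~420,290), and the gripper is clear above.

```bash
python3 -c "
from workcell import bot
print(bot.job_done())"
```

```text
the job is handed in; nothing more can be done
None
```

The catch was pressed at about 6 N, the tray sprang fully out, the screwdriver stands back in the block's middle hole, and the job was handed in at about 18 s of the 72 s allowed.

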